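Clear a shop sign and roll its facing down

TASK

Someone has left sample jars and card-holder blocks on the new counter sign and beside it: stand every glass jar upright in the slatted crate and put every wooden block in the steel tray. With the sign clear, take the hand roller by its grip and press the sign's white facing sheet down: start close against the foot and roll to the free edge and back, square across and covering the full width, pushing down firmly and steadily all the way (about 10 to 20 N, never more than 50). Then stand the roller back in its own tray, and leave the little tin and the marker pen where they lie.

Things in the scene. Friction and masses are not known exactly. Their poses are not given: they have to be found in the camera images.
- board: the sign lying on its back: an oak board 320 mm (its x) by 130 mm (its y) by 12 mm, fixed to the counter. At its -x end stands the foot, an oak bar 24 mm thick across the board's whole width, 30 mm tall above the counter, its inner face at x = -131 mm. Origin at the centre of the underside; x runs along the sign from the foot to the free edge.
- sheet: the sign's stiff white facing sheet, 260 mm (x) by 90 mm (y) by 5 mm, centred on the board with the board's axes, tacked down and not yet pressed; origin at the centre of its underside, its top 17 mm above the counter.
- roller: hand pressure roller: rubber drum 40 mm diameter, 110 mm long, axis along the roller's y, between steel cheek plates 50 mm wide (x), 126 mm over their outer faces. Mass 0.46 kg. Origin at the drum's lowest point when upright (axle 20 mm above it), z up along the grip, x the way it rolls (either way). Let go on a flat, it stands by itself, leaning about 5 degrees about the drum's axis.
- roller_grip (a point): middle of the roller's upright square beech grip, 24 by 24 mm and 56 mm tall, directly over the drum: 98 mm above the roller's origin when not pressed. The steel bridge under it ends 52 mm above the origin. Gripping the two faces that look along the roller's x rights the lean.
- grip (a joint): how far the sprung grip is pushed down towards the drum, m: 0 not pressed to 0.012 at its stop. It starts to give at about 4.5 N and takes 1.5 N more per mm; the drum presses on the sheet with that plus the weight of the rest, about 4 N (so 8 N as it starts to give, 26 N at the stop).
- drum (a joint): angle of the roller's drum about its axle, rad; turns freely as the roller rolls (20 mm radius).
- tray: the roller's shallow black tray, fixed: 100 mm (x) by 170 mm (y) outside, wall 4 mm thick and 14 mm tall, floor 4 mm thick; the roller belongs in it with its drum along the tray's y. Origin at the centre of the underside.
- crate: low slatted wooden crate for the jars, fixed: 190 mm (x) by 130 mm (y) by 34 mm tall outside, walls 6 mm, floor 6 mm thick, 12 mm square posts in the inner corners; origin at the centre of the underside.
- pan: plain steel tray with wire loop handles for the card-holder blocks, fixed: 190 mm (x) by 130 mm (y) by 30 mm tall outside, walls 5 mm, floor 5 mm thick; the loops reach 16 mm beyond its short ends, 29 mm up. Origin at the centre of the underside.
- jar1: small round glass sample jar with a flat steel lid, standing upright: glass 38 mm across, lid 41 mm across, 45 mm tall in all, 70 g; origin at the centre of its underside, z up. May be absent.
- jar2: small round glass sample jar with a flat steel lid, standing upright: glass 38 mm across, lid 41 mm across, 45 mm tall in all, 70 g; origin at the centre of its underside, z up. May be absent.
- jar3: small round glass sample jar with a flat steel lid, standing upright: glass 38 mm across, lid 41 mm across, 45 mm tall in all, 70 g; origin at the centre of its underside, z up. May be absent.
- block1: oak card-holder block, a bar 22 mm (its x) by 70 mm (its y) by 20 mm tall with a thin dark card slot along its top, 35 g; origin at the centre of its underside. May be absent.
- block2: oak card-holder block, a bar 22 mm (its x) by 70 mm (its y) by 20 mm tall with a thin dark card slot along its top, 35 g; origin at the centre of its underside. May be absent.
- block3: oak card-holder block, a bar 22 mm (its x) by 70 mm (its y) by 20 mm tall with a thin dark card slot along its top, 35 g; origin at the centre of its underside. May be absent.
- tin: Small aluminium tin, 36 mm across, 22 mm tall; origin at the centre of its underside. A bystander: leave it where it is.
- marker: Black marker pen lying on the counter, 120 mm (x) by 14 mm, 14 mm tall; origin under its middle. A bystander: leave it where it is.
Things that resemble listed ones, but are neither listed nor needed, are in the scene too. What is shaped like the block1 but blue or turquoise is not meant.

How it is judged (in metres and radians):
On the way, in this order (a step that is already met when the one before it is completed fails the run):
1. with no jar or block left on the sheet, the drum is pressed on the sheet close against the foot, square across it and covering its width, with 6 to 40 N (contact force between roller and sheet between 6 and 40 N and x of roller in the frame of board between -0.125 and -0.075 m and y of roller in the frame of board between -0.013 and 0.013 m and angle between the y axis of roller and the y axis of board, either way round below 0.13 rad and (x of jar1 in the frame of sheet below -0.13 m or x of jar1 in the frame of sheet above 0.13 m or y of jar1 in the frame of sheet below -0.045 m or y of jar1 in the frame of sheet above 0.045 m) and (x of jar2 in the frame of sheet below -0.13 m or x of jar2 in the frame of sheet above 0.13 m or y of jar2 in the frame of sheet below -0.045 m or y of jar2 in the frame of sheet above 0.045 m) and (x of jar3 in the frame of sheet below -0.13 m or x of jar3 in the frame of sheet above 0.13 m or y of jar3 in the frame of sheet below -0.045 m or y of jar3 in the frame of sheet above 0.045 m) and (x of block1 in the frame of sheet below -0.13 m or x of block1 in the frame of sheet above 0.13 m or y of block1 in the frame of sheet below -0.045 m or y of block1 in the frame of sheet above 0.045 m) and (x of block2 in the frame of sheet below -0.13 m or x of block2 in the frame of sheet above 0.13 m or y of block2 in the frame of sheet below -0.045 m or y of block2 in the frame of sheet above 0.045 m) and (x of block3 in the frame of sheet below -0.13 m or x of block3 in the frame of sheet above 0.13 m or y of block3 in the frame of sheet below -0.045 m or y of block3 in the frame of sheet above 0.045 m)), for 0.2 s.
2. the drum is pressed on the sheet over the first third, square across it and covering its width, with 6 to 40 N, while it rolls (contact force between roller and sheet between 6 and 40 N and x of roller in the frame of board between -0.065 and -0.02 m and y of roller in the frame of board between -0.013 and 0.013 m and angle between the y axis of roller and the y axis of board, either way round below 0.13 rad and (velocity of joint drum above 0.4 rad/s or velocity of joint drum below -0.4 rad/s)), for 0.2 s.
3. the drum is pressed on the sheet over the middle, square across it and covering its width, with 6 to 40 N, while it rolls (contact force between roller and sheet between 6 and 40 N and x of roller in the frame of board between -0.02 and 0.025 m and y of roller in the frame of board between -0.013 and 0.013 m and angle between the y axis of roller and the y axis of board, either way round below 0.13 rad and (velocity of joint drum above 0.4 rad/s or velocity of joint drum below -0.4 rad/s)), for 0.2 s.
4. the drum is pressed on the sheet over the last third, square across it and covering its width, with 6 to 40 N, while it rolls (contact force between roller and sheet between 6 and 40 N and x of roller in the frame of board between 0.025 and 0.07 m and y of roller in the frame of board between -0.013 and 0.013 m and angle between the y axis of roller and the y axis of board, either way round below 0.13 rad and (velocity of joint drum above 0.4 rad/s or velocity of joint drum below -0.4 rad/s)), for 0.2 s.
5. the drum is pressed on the sheet at the free edge, square across it and covering its width, with 6 to 40 N, while it rolls (contact force between roller and sheet between 6 and 40 N and x of roller in the frame of board between 0.09 and 0.14 m and y of roller in the frame of board between -0.013 and 0.013 m and angle between the y axis of roller and the y axis of board, either way round below 0.13 rad and (velocity of joint drum above 0.4 rad/s or velocity of joint drum below -0.4 rad/s)), for 0.2 s.
6. the drum is pressed on the sheet on the way back, over the half by the free edge, square across it and covering its width, with 6 to 40 N, while it rolls (contact force between roller and sheet between 6 and 40 N and x of roller in the frame of board between 0.02 and 0.07 m and y of roller in the frame of board between -0.013 and 0.013 m and angle between the y axis of roller and the y axis of board, either way round below 0.13 rad and (velocity of joint drum above 0.4 rad/s or velocity of joint drum below -0.4 rad/s)), for 0.2 s.
7. the drum is pressed on the sheet on the way back, over the half by the foot, square across it and covering its width, with 6 to 40 N, while it rolls (contact force between roller and sheet between 6 and 40 N and x of roller in the frame of board between -0.06 and -0.01 m and y of roller in the frame of board between -0.013 and 0.013 m and angle between the y axis of roller and the y axis of board, either way round below 0.13 rad and (velocity of joint drum above 0.4 rad/s or velocity of joint drum below -0.4 rad/s)), for 0.2 s.
8. the drum is pressed on the sheet close against the foot again, square across it and covering its width, with 6 to 40 N (contact force between roller and sheet between 6 and 40 N and x of roller in the frame of board between -0.125 and -0.075 m and y of roller in the frame of board between -0.013 and 0.013 m and angle between the y axis of roller and the y axis of board, either way round below 0.13 rad), for 0.2 s.
At the end, for the whole second after the job is handed in: Every jar present stands upright (within 11 degrees) on the crate's floor, every block present lies in the steel tray, the roller stands in its tray (within 30 mm of its middle across and 50 mm along, leaning less than 11 degrees), all at rest (x of jar1 in the frame of crate between -0.09 and 0.09 m and y of jar1 in the frame of crate between -0.06 and 0.06 m and z of each of jar1, jar2, jar3 in the frame of crate below 0.016 m and angle between each of jar1, jar2, jar3, roller's own z axis and vertical below 0.2 rad and linear speed of each of jar1, jar2, jar3, block1, block2, block3, roller below 0.03 m/s and x of jar2 in the frame of crate between -0.09 and 0.09 m and y of jar2 in the frame of crate between -0.06 and 0.06 m and x of jar3 in the frame of crate between -0.09 and 0.09 m and y of jar3 in the frame of crate between -0.06 and 0.06 m and x of block1 in the frame of pan between -0.09 and 0.09 m and y of block1 in the frame of pan between -0.06 and 0.06 m and z of each of block1, block2, block3 in the frame of pan below 0.045 m and x of block2 in the frame of pan between -0.09 and 0.09 m and y of block2 in the frame of pan between -0.06 and 0.06 m and x of block3 in the frame of pan between -0.09 and 0.09 m and y of block3 in the frame of pan between -0.06 and 0.06 m and x of roller in the frame of tray between -0.03 and 0.03 m and y of roller in the frame of tray between -0.05 and 0.05 m and z of roller in the frame of tray below 0.014 m); the robot touches nothing.
It fails at once if the sheet is pressed with more than 50 N (contact force between roller and sheet above 50 N).
It fails at once if a bystander (the tin or the marker) is moved more than 30 mm (distance of any of tin, marker from where it was at the start of the episode above 0.03 m).
Of jar1, block1, jar2, block2, jar3, block3 only 4 to 6 are there at a start; the rules pass over those that are not, and their reading is None.
At some moment in a run one of block1, block2, block3, jar3 may be knocked a few centimetres aside while the robot is not near it.
It also fails if it takes over 210 s, if anything falls off the work surface, if the arm or the gripper's body presses on something with over 40 N, if the wrist force passes 120 N, or if a joint passes its speed limit or range.

ROBOT

A 6-joint arm with a two-finger parallel gripper is mounted at the origin on the work surface. World frame = base frame: x ahead of the robot, y to its left, z up, the work surface at z = 0. Lengths are in mm, angles in rad, forces in N, time in s.
With the tool pointing down it reaches from about 275 to 750 mm from the base axis. Payload 10.2 kg.
Tool frame: the origin (TCP) lies at the centre of the arm's flange, where the gripper is bolted on; the fingertips stand 173 mm ahead of it and the grasp point (between the pads) lies 155 mm ahead of it; z points along the fingers, y is the line along which they close (so a half turn about z gives the same grasp; the last joint's range is limited). The gripper opens to 85 mm and grips with 20 to 120 N. Pads are 22 mm wide; open, the fingers measure 114 mm over their backs; the gripper's body (76 mm by 85 mm) begins 54 mm behind the grasp point. The pads swing forward as they close: fully open they stand 13 mm farther back than shut.
Start: joints at [-1.544, 0.313, 1.498, -0, 1.331, -0.223], TCP at [129.772, -508.716, 404.694] pointing down, gripper open.
Joint ranges: [-2.94, 2.94], [-0.97, 2.17], [0.19, 2.56], [-1.23, 4.37], [0.02, 3.11], [-2.88, 2.88]. Speed limits (rad/s): [2.39, 2.39, 3.01, 3.14, 3.14, 3.14].

INTERFACE

Orientations are given as a unit quaternion [w, x, y, z].
In Python, from rig import status, capture, camera_info, ticket gives the robot as it stands.
- The arm moves only by the shell command python3 -m crank 'ROWS' [FORCE]. ROWS is JSON, a list of rows, each a list of 7 numbers: the shift along the tool's x, y, z as a fraction of full scale, then the turn, a rotation vector about the tool's x, y, z as a fraction of full scale, then the closure, from 0 (fully open) to 1 (shut). A call has 1 to 12 rows; each row is the pose to reach, as a shift and turn from the pose commanded when the call began, along the tool's axes at that moment; what a row does not reach only later rows make up. Full scale, the value 1, is 0.1 m for a shift and 45 degrees for a turn. A row lasts 1/10 s, in which the tool goes at most 50 mm and 8.59 degrees, less where a joint would pass 70% of its speed; a pose out of reach is approached as far as the arm can. A call with a number of a shift or a turn outside -1 to 1 is refused whole. A call with a gripper value outside its range is refused whole. The fingers move at their own pace and stop on an object; FORCE is the grip in N (left out, the last holds). Time passes only in rows, so rows that repeat a pose let the fingers close. It gives the time, the measured TCP pose, the force, the opening and the grip force at its end, in the units of the state.
- status.sense(): the state, without advancing time (a new reading comes with each control period).
- capture(name): name is "scene" or "side" or "wrist"; returns (picture, depth): 480x640x3 uint8, red, green, blue; 480x640 float32, mm along the optical axis (not along the pixel's ray), 0 where there is no reading.
- camera_info(name): a dict with "K" (3x3 intrinsics, pixels), "D" ([k1, k2, p1, p2, k3] as OpenCV has them; the pictures are not rectified), "camera_from_world" (4x4, takes a point from world to camera coordinates). Camera axes: x right, y up, looking along -z (the intrinsics and any distortion apply to the point x, -y, -z); pixel columns grow to the right and rows downward; lengths in mm; the calibration is good to about 2 mm. A picture is of the moment at which its call begins: read the wrist's pose just before it. camera_info takes no time and is no camera call; for the wrist camera it gives the pose at the moment of the call.
- ticket.finish_job(): hands the job in; it is judged then, once.
The state is a dict: "time_s": time; "joints": joint angles; "dq": joint speeds; "tau": joint torques, N m; "eef_pos": TCP position; "ee_rot": TCP orientation; "force": force on the tool from outside, world axes, zero at the start; "wrist_torque": the same for the moment, N m; "grip_width": opening from 0.0 (shut) to 1.0 (fully open); "grip_force": force on a finger pad.
Only numpy, scipy, OpenCV 4.12 (cv2) and the standard library are available. Lean on these libraries where they do the work, as an engineer would, in place of code of your own. Each camera call takes 0.05 s, during which the arm holds its last target. There are 200 camera calls.

## Working session

There is one attempt and no reset: what is moved stays moved. The work goes in short steps, Python scripts to look and compute and a shell command to move; the robot and the scene stay as the last step left them, time stands still between calls to the robot, and variables do not carry over. Pictures are saved under pics/ and viewed, at most 14 in all, crops included, and the job is handed in when it is done.

```bash
ls; mkdir -p pics
cat > h.py <<'E'
import numpy as np, cv2
from rig import status, capture, camera_info
def snap(n,f):
    ci=camera_info(n); p,d=capture(n); cv2.imwrite(f'pics/{f}.png',p[:,:,::-1]); np.savez(f'pics/{f}.npz',d=d,p=p,K=ci['K'],D=ci['D'],T=ci['camera_from_world'])
def world(f,u,v,z=None):
    "pixel to world; by depth, or on plane z"
    a=np.load(f'pics/{f}.npz'); n=cv2.undistortPoints(np.array([[[u,v]]],float),np.array(a['K'],float),np.array(a['D'],float))[0,0]
    T=np.linalg.inv(a['T']); r=np.array([n[0],-n[1],-1.])
    c=T[:3,3]; w=T[:3,:3]@r
    s=a['d'][int(round(v)),int(round(u))] if z is None else (z-c[2])/w[2]
    return c+s*w
def cloud(f):
    a=np.load(f'pics/{f}.npz'); d=a['d']; h,w=d.shape
    uv=np.stack(np.meshgrid(np.arange(w),np.arange(h)),-1).reshape(-1,1,2).astype(float)
    n=cv2.undistortPoints(uv,np.array(a['K'],float),np.array(a['D'],float))[:,0]
    T=np.linalg.inv(a['T']); r=np.c_[n[:,0],-n[:,1],-np.ones(len(n))]*d.reshape(-1,1)
    P=r@T[:3,:3].T+T[:3,3]; P[d.ravel()==0]=np.nan
    return P.reshape(h,w,3), a['p']
E
python3 - <<'E'
from h import *
print(status.sense())
for n in('scene','side','wrist'): snap(n,n+'0'); print(n,np.linalg.inv(camera_info(n)['camera_from_world']).round(2).tolist())
E
```

```text
pics
{'time_s': 0.0, 'joints': array([-1.54443010e+00,  3.13473772e-01,  1.49846587e+00,  1.68584313e-05,
        1.33099187e+00, -2.23402717e-01]), 'dq': array([ 8.94545103e-05, -4.70130552e-04, -1.42006895e-03,  1.89128984e-04,
        4.80704024e-04,  2.77412678e-04]), 'tau': array([ 5.18978140e-04, -4.12269294e+01, -2.59742779e+01, -1.83358225e-04,
        4.14496768e-03,  6.50595631e-07]), 'eef_pos': array([ 129.7566652 , -508.6725954 ,  404.11192205]), 'ee_rot': array([-6.65374896e-04,  9.92212092e-01,  1.24558087e-01,  7.39910279e-05]), 'force': array([ 0.30231153, -0.4337617 ,  0.37040521]), 'wrist_torque': array([-0.04517578,  0.04423398, -0.03236684]), 'grip_force': 0.0, 'grip_width': 0.9997836723779683}
scene [[-0.36, -0.63, 0.69, 1048.93], [0.93, -0.24, 0.27, 249.79], [-0.0, 0.74, 0.67, 710.27], [0.0, 0.0, 0.0, 1.0]]
side [[1.0, 0.02, -0.05, 390.08], [-0.06, 0.58, -0.81, -787.86], [0.01, 0.81, 0.58, 645.06], [0.0, 0.0, 0.0, 1.0]]
wrist [[0.25, 0.92, 0.32, 211.21], [-0.97, 0.23, 0.08, -487.61], [-0.0, -0.33, 0.95, 374.03], [0.0, 0.0, 0.0, 1.0]]
```

View pics/scene0.png

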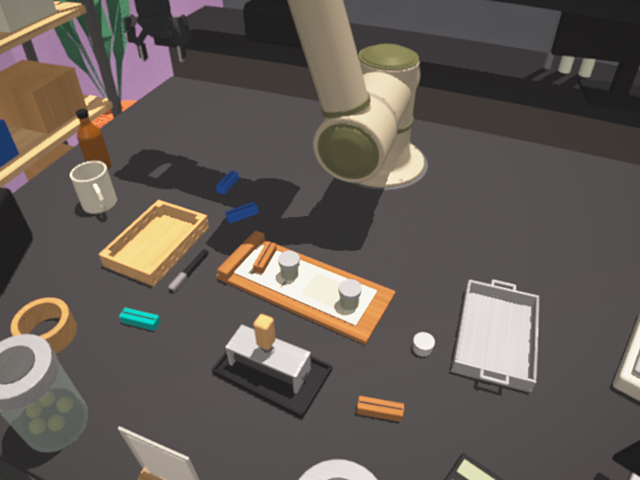

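View pics/side0.png

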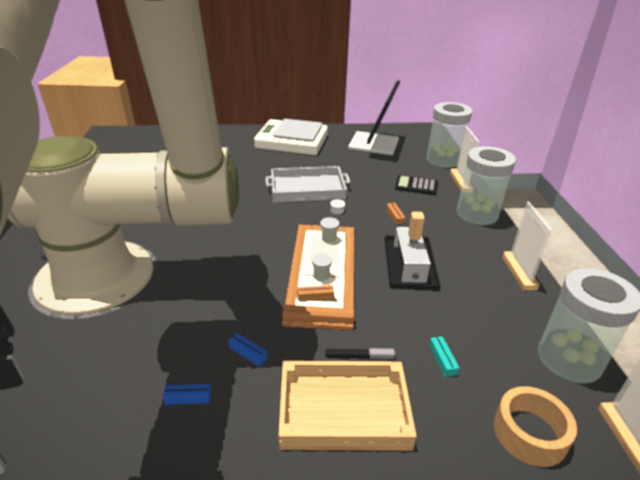

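The scene view shows jars on the sheet at (289,264) and (349,293). One block lies on the sheet by the foot at (265,257), another on the counter at (381,408). The roller tray is at (272,370), the crate at (155,242), the pan at (497,333), the tin at (424,344) and the marker at (188,270). The blue and turquoise blocks are decoys.

```bash
cat >> h.py <<'E'
def rect(name,Q):
    Q=Q[~np.isnan(Q).any(1)]
    r=cv2.minAreaRect(Q[:,:2].astype(np.float32)); print(name,len(Q),'c',np.round(r[0],1),'size',np.round(r[1],1),'ang',round(r[2],1),'mean',Q.mean(0).round(1))
E
python3 - <<'E'
from h import *
# sheet corner pixels etc rely on depth
for f in('scene0','side0'):
    P,p=cloud(f); np.nan_to_num(P,copy=False,nan=-9999)
    hsv=cv2.cvtColor(p,cv2.COLOR_RGB2HSV); X,Y,Z=P[...,0],P[...,1],P[...,2]
    ws=(X>200)&(X<800)&(abs(Y)<450)
    m=ws&(Z>7)&(Z<150)
    n,l,st,c=cv2.connectedComponentsWithStats(m.astype(np.uint8))
    print(f)
    for i in range(1,n):
        if st[i,4]>60:
            Q=P[l==i]; rect(f'px{c[i].round()} z98={np.percentile(Q[:,2],98):.0f}',Q)
    # sub features
    if f=='scene0':
        boxes={'jarA':(270,245,308,285,56,75),'jarB':(330,275,368,315,56,75),'blk':(245,235,282,275,30,45),'foot':(215,230,262,285,26,36),'blk2':(350,390,410,425,15,30),'grip':(250,310,280,352,80,140),'bridge':(222,325,312,392,35,60),'tray':(205,340,340,415,8,20),'sheet':(230,240,385,330,14,21)}
    else: boxes={'jarA':(308,250,340,282,56,75),'jarB':(318,215,345,245,56,75),'blk':(290,280,340,302,28,45),'foot':(280,295,360,330,24,36),'blk2':(380,198,410,225,15,30),'grip':(405,205,428,245,80,140),'bridge':(390,230,435,290,35,60),'tray':(380,230,442,295,8,20),'sheet':(290,225,352,305,14,21)}
    for k,(a,b,c_,d,z0,z1) in boxes.items():
        S=P[b:d,a:c_].reshape(-1,3); S=S[(S[:,2]>z0)&(S[:,2]<z1)]
        if len(S): rect('  '+k,S)
# topdown mosaic
im=np.zeros((600,800,3),np.uint8); zb=np.full((600,800),-99.)
for f in('side0','scene0'):
    P,p=cloud(f); ok=~np.isnan(P).any(2)&(P[...,2]<200)
    Q=P[ok]; C=p[ok]
    o=np.argsort(Q[:,2]); Q=Q[o];C=C[o]
    r=((830-Q[:,0])*1.0).astype(int); c=((400-Q[:,1])).astype(int); k=(r>=0)&(r<600)&(c>=0)&(c<800)
    for rr,cc,q,col in zip(r[k],c[k],Q[k],C[k]):
        if q[2]>=zb[rr,cc]-3: zb[rr,cc]=q[2]; im[rr,cc]=col
im=cv2.dilate(im,np.ones((2,2)))
cv2.imwrite('pics/top.png',im[:,:,::-1])
E
```

```text
scene0
px[227. 181.] z98=23 260 c [ 235.9 -307.7] size [26.  71.3] ang 89.6 mean [ 240.9 -304.9   17.9]
px[347. 178.] z98=149 189 c [291.7   9.2] size [ 8.1 84.5] ang 1.7 mean [291.5   9.  142.6]
px[155. 240.] z98=36 2949 c [ 475.4 -342.1] size [136.9 194.3] ang 86.3 mean [ 477.  -340.4   23. ]
px[241. 211.] z98=22 340 c [ 324.2 -223.2] size [27.4 71.3] ang 50.4 mean [ 327.9 -220.6   17.3]
px[307. 286.] z98=63 9113 c [468.8 -11.8] size [320.6 133.1] ang 82.3 mean [481.3  -2.7  21.4]
px[187. 270.] z98=16 360 c [ 515.6 -237.6] size [ 16.1 119. ] ang 86.1 mean [ 520.4 -236.4   12.3]
px[500. 336.] z98=32 2531 c [456.2 346.7] size [222.9 131.5] ang 2.1 mean [464.2 350.6  22.9]
px[ 46. 321.] z98=47 1838 c [ 738.8 -394.5] size [ 88.1 102.7] ang 15.6 mean [ 736.4 -391.7   33.1]
px[139. 318.] z98=23 517 c [ 656.6 -252.8] size [24.2 72.5] ang 8.1 mean [ 658.5 -249.2   17.8]
px[270. 359.] z98=130 4153 c [660.3  10.9] size [171.2 101.7] ang 83.2 mean [667.8  14.6  50.7]
px[423. 343.] z98=25 383 c [525.1 229.8] size [35.5 35.5] ang 79.3 mean [528.3 229.7  20.4]
px[380. 408.] z98=22 767 c [664.4 1
[... 2144 characters left out ...]
-47.8] size [39.9 39.3] ang 21.8 mean [461.3 -48.7  61.3]
  jarB 181 c [488.7  83.7] size [42.9 37.4] ang 85.4 mean [488.2  80.6  61.3]
  blk 397 c [ 445.4 -105.7] size [69.8 24.9] ang 2.5 mean [ 444.9 -108.7   35.5]
  foot 895 c [ 449.  -139.1] size [ 60.9 128.3] ang 82.3 mean [ 446.4 -151.9   29.2]
  blk2 156 c [661.8 193.9] size [22.5 74.1] ang 9.0 mean [661.8 190.7  19.2]
  grip 341 c [654.7   1.2] size [23.3 24.6] ang 83.7 mean [652.5  -4.1 108.9]
  bridge 868 c [653.5   2.2] size [132.1  50. ] ang 86.5 mean [649.5 -21.8  53.1]
  tray 554 c [657.4   8.3] size [173.6 100.1] ang 83.1 mean [653.3 -22.5  12.7]
  sheet 2045 c [466.6   3.3] size [268.6 123.3] ang 82.8 mean [468.5  -9.4  17. ]
```

View pics/top.png

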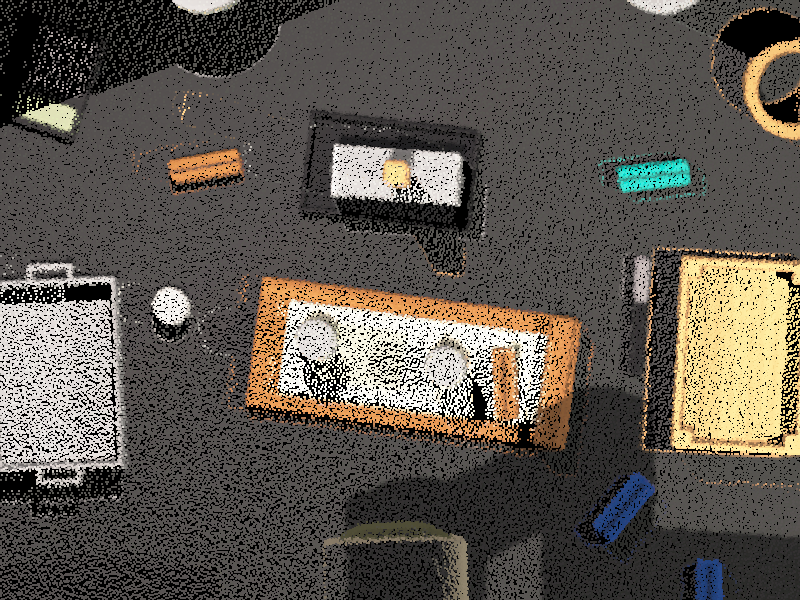

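The map confirms two jars, two oak blocks and three decoys. I'll add a planner that prints turns and shifts in tool units, and start towards jar B.

```bash
cat >> h.py <<'E'
def plan(x,y,z,yaw):
    "turn about tool z (unit 45deg), then shift in the turned tool axes (unit 100mm)"
    s=status.sense(); w,a,b,c=s['ee_rot']; y0=np.degrees(2*np.arctan2(b,a)); t=(y0-yaw+180)%360-180
    d=np.array([x,y,z])-s['eef_pos']; r=np.radians(yaw); tx=np.array([np.cos(r),np.sin(r)]); ty=np.array([np.sin(r),-np.cos(r)])
    print(f"t={s['time_s']:.1f} pos {s['eef_pos'].round(1)} yaw {y0:.1f} | turn {t/45:.3f} shift {d[:2]@tx/100:.3f} {d[:2]@ty/100:.3f} {-d[2]/100:.3f} | F {s['force'].round(1)} w {s['grip_width']:.2f} gf {s['grip_force']:.1f}")
E
python3 -m crank '[[0,0,0,0,0,0.16,0.3],[0,0,0,0,0,0.318,0.3],[0,0,0,0,0,0.318,0.3]]' 40
for i in 1 2 3 4 5 6; do python3 -m crank '[[0.2,-0.33,0.05,0,0,0,0.3],[0.4,-0.66,0.1,0,0,0,0.3],[0.6,-0.99,0.15,0,0,0,0.3]]'; done | tail -2
python3 -c "
from h import *
snap('wrist','w1')
plan(490.2,84.6,208,0)"
```

```text
time_s: 0.45
eef_pos: [129.8, -508.7, 404.5]
ee_rot: [-0.0, 1.0, -0.001, 0.0]
force: [-0.7, 0.3, -0.1]
grip_width: 0.695
grip_force: 0.0
grip_width: 0.701
grip_force: 0.0
t=2.3 pos [491.8  90.1 313.7] yaw 0.3 | turn 0.007 shift -0.016 0.055 1.057 | F [-3.5  2.6 -0.8] w 0.70 gf 0.0
```

```bash
python3 -m crank '[[-0.01,0.03,0.35,0,0,0,0.3],[-0.016,0.055,0.7,0,0,0,0.3],[-0.016,0.055,0.95,0,0,0,0.3],[-0.016,0.055,1.0,0,0,0,0.3]]' | head -2
python3 -m crank '[[0,0,0.05,0,0,0,0.3],[0,0,0.05,0,0,0,0.7],[0,0,0.05,0,0,0,0.7],[0,0,0.05,0,0,0,0.7],[0,0,0.05,0,0,0,0.7],[0,0,0.05,0,0,0,0.7]]' 40
python3 -m crank '[[0,0,-0.3,0,0,0,0.7],[0,0,-0.6,0,0,0,0.7],[0,0,-0.9,0,0,0,0.7],[0,0,-0.9,0,0,0,0.7]]' | tail -2
python3 -c "
from h import *
plan(434,-342.5,208-11,0)"
```

```text
time_s: 2.7
eef_pos: [487.4, 79.7, 212.3]
time_s: 3.3
eef_pos: [488.5, 79.8, 210.9]
ee_rot: [0.0, 1.0, 0.0, 0.001]
force: [-0.7, 0.9, 6.0]
grip_width: 0.462
grip_force: 40.6
grip_width: 0.461
grip_force: 40.6
t=3.7 pos [488.7  79.8 303.5] yaw 0.0 | turn 0.001 shift -0.547 4.223 1.065 | F [ 0.7 -0.6 -1.9] w 0.46 gf 40.6
```

```bash
for i in 1 2 3 4 5; do python3 -m crank '[[-0.05,0.42,0,0,0,0,0.7],[-0.11,0.845,0,0,0,0,0.7]]'; done | tail -2
python3 -m crank '[[0,0,0.2,0,0,0,0.7],[0,0,0.4,0,0,0,0.7],[0,0,0.5,0,0,0,0.7],[0,0,0.5,0,0,0,0.7],[0,0,0.5,0,0,0,0.7]]' | tail -2
python3 -c "
from h import *
plan(434,-342.5,208-8,0);snap('side','s2')"
```

```text
grip_width: 0.464
grip_force: 40.7
grip_width: 0.462
grip_force: 40.8
t=5.2 pos [ 433.4 -342.6  250.2] yaw 0.0 | turn 0.001 shift 0.006 -0.001 0.502 | F [ 0.3 -0.1  0.5] w 0.46 gf 40.8
```

View pics/s2.png

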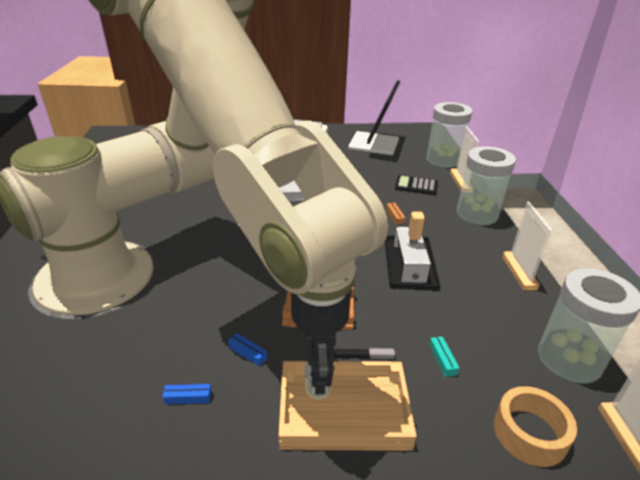

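The jar hangs upright at (318,385) over the crate's left half. Next I lower it and release.

```bash
python3 -m crank '[[0,0,0.2,0,0,0,0.7],[0,0,0.4,0,0,0,0.7],[0,0,0.46,0,0,0,0.7],[0,0,0.48,0,0,0,0.7],[0,0,0.495,0,0,0,0.7],[0,0,0.495,0,0,0,0.7]]' | head -5
python3 -m crank '[[0,0,0,0,0,0,0.34],[0,0,0,0,0,0,0.34],[0,0,0,0,0,0,0.34],[0,0,-0.2,0,0,0,0.34],[0,0,-0.5,0,0,0,0.34],[0,0,-1,0,0,0,0.34],[0,0,-1,0,0,0,0.34],[0,0,-1,0,0,0,0.34]]' |tail -2
python3 -c "
from h import *
plan(463.3,-46,210,0)"
```

```text
time_s: 5.85
eef_pos: [433.3, -342.9, 201.0]
ee_rot: [0.001, 1.0, 0.0, 0.0]
force: [-0.3, 0.2, -0.9]
grip_width: 0.466
grip_width: 0.658
grip_force: 0.0
t=6.7 pos [ 433.2 -342.7  301.1] yaw 0.0 | turn 0.000 shift 0.301 -2.967 0.911 | F [ 0.2 -0.7 -1.8] w 0.66 gf 0.0
```

```bash
for i in 1 2 3; do python3 -m crank '[[0.05,-0.495,0,0,0,0,0.34],[0.1,-0.99,0,0,0,0,0.34]]'; done | tail -1
python3 -m crank '[[0,0,0,0,0,0,0.34],[0,0,0,0,0,0,0.34]]' | tail -1
python3 -c "
from h import *
snap('wrist','w3'); P,p=cloud('w3'); Q=P.reshape(-1,3); print(np.nanmin(Q,0),np.nanmax(Q,0))
m=(abs(Q[:,0]-463)<45)&(abs(Q[:,1]+46)<45)&(Q[:,2]>56)&(Q[:,2]<68); rect('jarA',Q[m])
m=(abs(Q[:,0]-446)<50)&(abs(Q[:,1]+110)<30)&(Q[:,2]>32.5)&(Q[:,2]<42); rect('blk',Q[m])
plan(463.3,-46,210,0)"
```

```text
grip_force: 0.0
grip_force: 0.0
[ 195.18868637 -362.95030314   -3.04959226] [614.30639916 280.12930053 216.26364039]
jarA 3904 c [462.3 -42.8] size [40.  40.1] ang 57.0 mean [463.6 -42.8  62.5]
blk 3313 c [ 446.  -102.7] size [70.4 22.6] ang 3.2 mean [ 451.2 -102.2   37.4]
t=7.5 pos [463.1 -46.  299.5] yaw 0.0 | turn 0.001 shift 0.002 0.000 0.895 | F [ 1.1 -0.6  0. ] w 0.66 gf 0.0
```

View pics/w3.png

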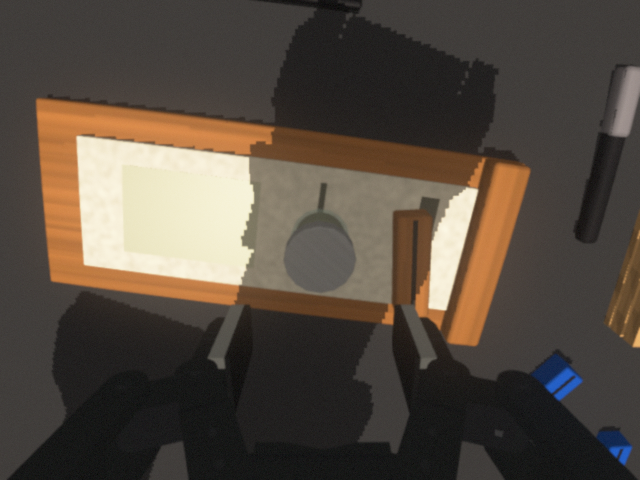

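The wrist view shows jar A at (320,258), midway between the fingers. The block is at (411,265) and the foot at (490,250). I descend, grasp the jar and carry it to the crate.

```bash
python3 -m crank '[[0,0,0.35,0,0,0,0.34],[0,-0.01,0.65,0,0,0,0.34],[0,-0.01,0.85,0,0,0,0.34],[0,-0.01,0.9,0,0,0,0.34],[0,-0.01,0.9,0,0,0,0.7],[0,-0.01,0.9,0,0,0,0.7],[0,-0.01,0.9,0,0,0,0.7],[0,-0.01,0.9,0,0,0,0.7]]'|grep -v rot
python3 -m crank '[[0,0,-0.3,0,0,0,0.7],[0,0,-0.6,0,0,0,0.7],[0,0,-0.9,0,0,0,0.7],[0,0,-0.9,0,0,0,0.7],[0,0,-0.9,0,0,0,0.7]]' | tail -2
python3 -c "
from h import *
plan(514,-342.5,199,0)"
```

```text
time_s: 8.3
eef_pos: [463.3, -44.8, 210.9]
force: [0.6, 0.8, -0.1]
grip_width: 0.468
grip_force: 40.3
grip_width: 0.464
grip_force: 40.7
t=8.8 pos [463.  -44.6 300.4] yaw 0.0 | turn 0.000 shift 0.510 2.979 1.014 | F [-0.8 -0.6 -1.6] w 0.46 gf 40.7
```

```bash
for i in 1 2 3; do python3 -m crank '[[0.08,0.495,0,0,0,0,0.7],[0.17,0.993,0,0,0,0,0.7]]'; done | tail -1
python3 -m crank '[[0,0,0,0,0,0,0.7],[0,0,0,0,0,0,0.7],[0,0,0.3,0,0,0,0.7],[0,0,0.6,0,0,0,0.7],[0,0,0.9,0,0,0,0.7],[0,0,0.96,0,0,0,0.7],[0,0,0.98,0,0,0,0.7],[0,0,1,0,0,0,0.7],[0,0,1,0,0,0,0.7]]' | grep -v rot
python3 -m crank '[[0,0,0,0,0,0,0.34],[0,0,0,0,0,0,0.34],[0,0,0,0,0,0,0.34],[0,0,-0.2,0,0,0,0.34],[0,0,-0.5,0,0,0,0.34],[0,0,-1,0,0,0,0.34],[0,0,-1,0,0,0,0.34],[0,0,-1,0,0,0,0.34]]' |tail -2
python3 -c "
from h import *
plan(446,-105,189,-3)"
```

```text
grip_force: 40.7
time_s: 10.3
eef_pos: [514.0, -340.3, 201.4]
force: [-0.7, 0.3, -0.7]
grip_width: 0.466
grip_force: 40.8
grip_width: 0.659
grip_force: 0.0
t=11.1 pos [ 513.8 -340.4  301.2] yaw 0.0 | turn 0.067 shift -0.800 -2.315 1.122 | F [-0.1 -0.1 -1.4] w 0.66 gf 0.0
```

```bash
for i in 1 2 3; do python3 -m crank '[[-0.113,-0.39,0,0,0,0,0.6],[-0.226,-0.785,0,0,0,0,0.6]]'; done | tail -1
python3 -m crank '[[0,0,0,0,0,0,0.6],[0,0,0,0,0,0,0.6],[0,0,0.3,0,0,0,0.6],[0,0,0.6,0,0,0,0.6],[0,0,0.6,0,0,0,0.6],[0,0,0.6,0,0,0,0.6]]' | tail -1
python3 -c "
from h import *
snap('wrist','w4'); P,p=cloud('w4'); Q=P.reshape(-1,3)
m=(abs(Q[:,0]-446)<50)&(abs(Q[:,1]+105)<30)&(Q[:,2]>32.5)&(Q[:,2]<42); rect('blk',Q[m])
m=(abs(Q[:,0]-446)<90)&(abs(Q[:,1]+155)<40)&(Q[:,2]>26)&(Q[:,2]<32.5); rect('foot',Q[m])
plan(446,-105,196,0)
snap('side','s4'); P,p=cloud('s4'); Q=P.reshape(-1,3)
for x in(433,514):
  m=(abs(Q[:,0]-x)<30)&(abs(Q[:,1]+342)<35)&(Q[:,2]>38); rect('jar',Q[m])
"
```

```text
grip_force: 0.0
grip_force: 0.0
blk 5972 c [ 446.  -102.6] size [70.5 22. ] ang 3.0 mean [ 449.3 -102.6   37.5]
foot 9145 c [ 458.1 -154.2] size [ 24.9 109.7] ang 82.1 mean [ 468.9 -155.    30.3]
t=12.3 pos [ 446.4 -105.6  241. ] yaw -0.0 | turn -0.001 shift -0.004 -0.006 0.450 | F [ 0.8 -0.3  0.8] w 0.40 gf 0.0
jar 602 c [ 433.3 -344.4] size [39.8 38.5] ang 86.3 mean [ 433.1 -347.6   50.4]
jar 593 c [ 512.5 -342. ] size [40.7 40.2] ang 22.3 mean [ 511.6 -345.2   50.4]
```

View pics/w4.png

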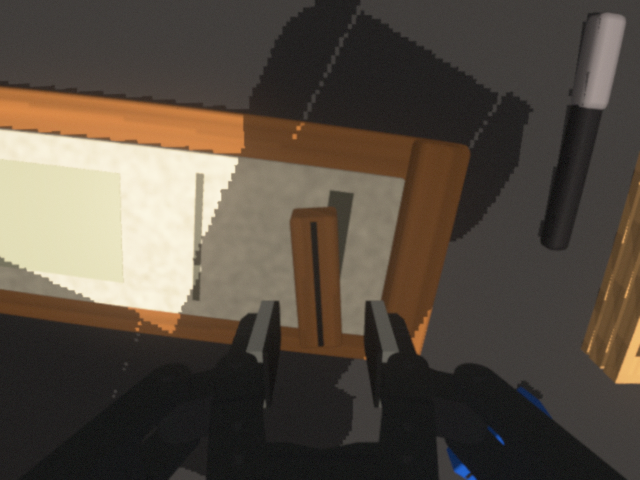

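The wrist view shows the block at (318,275) midway between the fingers (265 and 375), with the right finger clear of the foot. I lower and grasp it.

```bash
python3 -m crank '[[0,0,0.25,0,0,0,0.6],[0,0,0.38,0,0,0,0.6],[0,0,0.45,0,0,0,0.6],[0,0,0.45,0,0,0,0.6],[0,0,0.45,0,0,0,0.85],[0,0,0.45,0,0,0,0.85],[0,0,0.45,0,0,0,0.85],[0,0,0.45,0,0,0,0.85]]' 30|grep -v rot
python3 -m crank '[[0,0,-0.3,0,0,0,0.85],[0,0,-0.6,0,0,0,0.85],[0,0,-0.9,0,0,0,0.85],[0,0,-0.9,0,0,0,0.85],[0,0,-0.9,0,0,0,0.85]]' | tail -2
python3 -c "
from h import *
plan(425,345,195-9,0)"
```

```text
time_s: 13.2
eef_pos: [446.3, -105.1, 196.2]
force: [-0.2, -0.6, 7.3]
grip_width: 0.247
grip_force: 30.2
grip_width: 0.253
grip_force: 29.4
t=13.7 pos [ 445.8 -104.8  285.5] yaw 0.0 | turn 0.000 shift -0.208 -4.498 0.995 | F [-0.3 -0.7 -0.9] w 0.25 gf 29.4
```

```bash
for i in 1 2 3 4 5; do python3 -m crank '[[-0.02,-0.45,0,0,0,0,0.85],[-0.042,-0.9,0,0,0,0,0.85]]'; done | tail -1
python3 -m crank '[[0,0,0,0,0,0,0.85],[0,0,0,0,0,0,0.85],[0,0,0.3,0,0,0,0.85],[0,0,0.6,0,0,0,0.85],[0,0,0.85,0,0,0,0.85],[0,0,0.95,0,0,0,0.85],[0,0,0.98,0,0,0,0.85],[0,0,0.98,0,0,0,0.85]]' | grep -v rot
python3 -m crank '[[0,0,0,0,0,0,0.55],[0,0,0,0,0,0,0.55],[0,0,0,0,0,0,0.55],[0,0,-0.2,0,0,0,0.55],[0,0,-0.5,0,0,0,0.55],[0,0,-1,0,0,0,0.55],[0,0,-1,0,0,0,0.55],[0,0,-1,0,0,0,0.55]]' |tail -2
python3 -c "
from h import *
for n in('scene','side'):
  snap(n,n+'5'); P,p=cloud(n+'5'); Q=P.reshape(-1,3)
  m=(abs(Q[:,0]-663)<60)&(abs(Q[:,1]-195)<70)&(Q[:,2]>14)&(Q[:,2]<28); rect('blk2',Q[m])
  m=(abs(Q[:,0]-425)<60)&(abs(Q[:,1]-345)<50)&(Q[:,2]>16)&(Q[:,2]<38); rect('blk',Q[m])
plan(663,195,250,100)"
```

```text
grip_force: 29.5
time_s: 15.5
eef_pos: [425.3, 344.7, 187.7]
force: [0.6, 0.5, 0.4]
grip_width: 0.25
grip_force: 29.6
grip_width: 0.458
grip_force: 0.0
blk2 666 c [664.6 196. ] size [24.1 69.4] ang 9.1 mean [666.1 195.9  19.6]
blk 600 c [414.4 341.4] size [98.7 92.5] ang 0.2 mean [410.6 339.3  24.1]
blk2 165 c [662.2 194. ] size [22.9 72.1] ang 10.6 mean [661.4 190.3  19. ]
blk 179 c [413.4 339.6] size [95.8 89.7] ang 81.6 mean [423.  337.5  23. ]
t=16.4 pos [424.7 345.  286.3] yaw 0.0 | turn -2.222 shift -1.891 2.087 0.363 | F [ 0.1 -0.9 -0.3] w 0.45 gf 0.0
```

View pics/scene5.png

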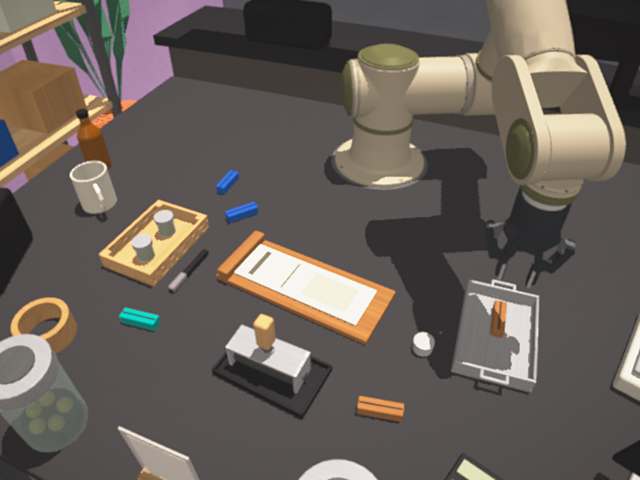

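Both jars stand in the crate at (143,247) and (164,222), and block 1 is in the pan at (499,317). The sign is clear, and block 2 is at (381,408). Next is block 2.

```bash
for i in 1 2 3; do python3 -m crank '[[0,0,0,0,0,-0.185,0.45],[0,0,0,0,0,-0.37,0.45],[0,0,0,0,0,-0.555,0.45],[0,0,0,0,0,-0.741,0.45]]'; done | tail -1
for i in 1 2 3; do python3 -m crank '[[-0.315,0.348,0.06,0,0,0,0.45],[-0.63,0.696,0.12,0,0,0,0.45]]'; done | tail -1
python3 -m crank '[[0,0,0,0,0,0,0.45],[0,0,0,0,0,0,0.45]]' | tail -1
python3 -c "
from h import *
snap('wrist','w6'); P,p=cloud('w6'); Q=P.reshape(-1,3)
m=(abs(Q[:,0]-663)<60)&(abs(Q[:,1]-195)<60)&(Q[:,2]>14)&(Q[:,2]<28); rect('blk2',Q[m])
plan(663.4,195,180,100)"
```

```text
grip_force: 0.0
grip_force: 0.0
grip_force: 0.0
blk2 4868 c [663.  197.4] size [22.  69.5] ang 9.6 mean [662.5 200.1  20.4]
t=18.4 pos [663.1 195.6 249.8] yaw 100.0 | turn 0.001 shift -0.007 0.002 0.698 | F [ 0.5  0.2 -0.6] w 0.55 gf 0.0
```

```bash
python3 -m crank '[[0,0,0.35,0,0,0,0.45],[0,0,0.6,0,0,0,0.45],[0,0,0.7,0,0,0,0.45],[0,0,0.7,0,0,0,0.45],[0,0,0.7,0,0,0,0.85],[0,0,0.7,0,0,0,0.85],[0,0,0.7,0,0,0,0.85],[0,0,0.7,0,0,0,0.85]]' 30|grep -v rot
python3 -m crank '[[0,0,-0.3,0,0,0,0.85],[0,0,-0.6,0,0,0,0.85],[0,0,-0.9,0,0,0,0.85],[0,0,-0.9,0,0,0,0.85],[0,0,-0.9,0,0,0,0.85]]' | tail -2
python3 -c "
from h import *
plan(507,345,188,100)"
```

```text
time_s: 19.25
eef_pos: [663.8, 195.6, 183.2]
force: [-1.2, 0.1, 7.0]
grip_width: 0.249
grip_force: 30.3
grip_width: 0.246
grip_force: 29.6
t=19.8 pos [663.4 195.4 271.7] yaw 100.0 | turn 0.001 shift 1.745 -1.280 0.837 | F [ 1.2  0.1 -0.3] w 0.25 gf 29.6
```

```bash
for i in 1 2; do python3 -m crank '[[0.29,-0.213,0,0,0,0,0.85],[0.58,-0.426,0,0,0,0,0.85],[0.872,-0.64,0,0,0,0,0.85]]'; done | tail -1
python3 -m crank '[[0,0,0,0,0,0,0.85],[0,0,0,0,0,0,0.85],[0,0,0.3,0,0,0,0.85],[0,0,0.6,0,0,0,0.85],[0,0,0.75,0,0,0,0.85],[0,0,0.82,0,0,0,0.85],[0,0,0.82,0,0,0,0.85]]' | grep -v rot
python3 -m crank '[[0,0,0,0,0,0,0.55],[0,0,0,0,0,0,0.55],[0,0,0,0,0,0,0.55],[0,0,-0.2,0,0,0,0.4],[0,0,-0.5,0,0,0,0.3],[0,0,-1,0,0,0,0.3],[0,0,-1,0,0,0,0.3],[0,0,-1,0,0,0,0.3]]' |tail -2
python3 -m crank '[[0,0,-0.5,0,0,0,0.3],[0,0,-0.5,0,0,0,0.3]]'|tail -1
python3 -c "
from h import *
plan(656,4,340,86)"
```

```text
grip_force: 29.6
time_s: 21.05
eef_pos: [507.6, 344.4, 189.4]
force: [-0.6, 0.4, 0.2]
grip_width: 0.248
grip_force: 29.7
grip_width: 0.699
grip_force: 0.0
grip_force: 0.0
t=22.1 pos [507.5 345.1 343.6] yaw 100.0 | turn 0.312 shift -3.299 1.719 0.036 | F [0.3 0.  0.1] w 0.71 gf 0.0
```

```bash
python3 -m crank '[[0,0,0,0,0,0.16,0.3],[0,0,0,0,0,0.312,0.3]]'|tail -1
for i in 1 2 3 4; do python3 -m crank '[[-0.41,0.215,0,0,0,0,0.3],[-0.825,0.43,0,0,0,0,0.3]]'; done | tail -1
python3 -m crank '[[0,0,0,0,0,0,0.3],[0,0,0,0,0,0,0.3]]' | tail -1
python3 -c "
from h import *
snap('wrist','w7'); P,p=cloud('w7'); Q=P.reshape(-1,3)
b=(abs(Q[:,0]-656)<90)&(abs(Q[:,1]-4)<110)
for k,a,c in(('grip',115,140),('bridge',45,66),('tray',10,19)): rect(k,Q[b&(Q[:,2]>a)&(Q[:,2]<c)])
for n in('scene','side'):
  snap(n,n+'7')
plan(656,4,257,86)"
```

```text
grip_force: 0.0
grip_force: 0.0
grip_force: 0.0
grip 2448 c [655.9   6.7] size [23.7 23.9] ang 85.9 mean [656.    9.1 128.6]
bridge 10275 c [654.7   6.5] size [126.   50.2] ang 86.0 mean [655.7  20.7  56.5]
tray 3623 c [659.   12.5] size [169.9  99.9] ang 83.2 mean [661.   31.3  14.1]
t=23.4 pos [655.3   4.8 338.7] yaw 86.1 | turn 0.002 shift -0.008 0.007 0.817 | F [-0.7 -0.1 -0.5] w 0.70 gf 0.0
```

View pics/w7.png

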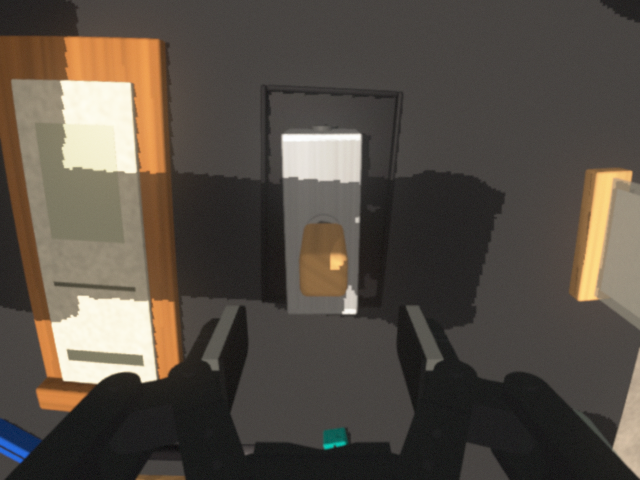

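View pics/scene7.png

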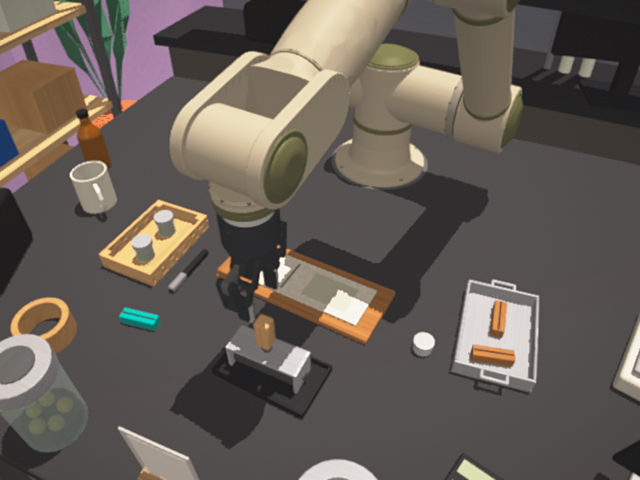

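The wrist view shows the roller grip at (324,258), centred between the fingers. The scene view shows both blocks in the pan at (499,317) and (493,354). I descend and grip the roller.

```bash
python3 -m crank '[[0,0,0.35,0,0,0,0.3],[0,0,0.65,0,0,0,0.3],[0,0,0.8,0,0,0,0.3],[0,0,0.817,0,0,0,0.3],[0,0,0.817,0,0,0,0.3],[0,0,0.817,0,0,0,0.85],[0,0,0.817,0,0,0,0.85],[0,0,0.817,0,0,0,0.85],[0,0,0.817,0,0,0,0.85],[0,0,0.817,0,0,0,0.85],[0,0,0.817,0,0,0,0.85]]' 90|grep -v rot
python3 -m crank '[[0,0,-0.2,0,0,0,0.85],[0,0,-0.4,0,0,0,0.85],[0,0,-0.7,0,0,0,0.85],[0,0,-0.7,0,0,0,0.85],[0,0,-0.7,0,0,0,0.85]]'|grep -v rot
python3 -c "
from h import *
# board pose: mean of cameras
plan(467.5-97*.134,-12.3-97*.991,330,172.3)"
```

```text
time_s: 24.5
eef_pos: [655.7, 3.6, 258.1]
force: [-0.1, -0.4, 4.8]
grip_width: 0.267
grip_force: 87.8
time_s: 25.0
eef_pos: [655.4, 3.6, 325.7]
force: [-0.2, 0.5, -5.3]
grip_width: 0.271
grip_force: 91.4
t=25.0 pos [655.4   3.6 325.7] yaw 86.0 | turn -1.918 shift 1.840 -1.380 -0.043 | F [-0.2  0.5 -5.3] w 0.27 gf 91.4
```

```bash
for i in 1 2 3; do python3 -m crank '[[0,0,0,0,0,-0.16,0.85],[0,0,0,0,0,-0.32,0.85],[0,0,0,0,0,-0.48,0.85],[0,0,0,0,0,-0.64,0.85]]'; done | tail -1
for i in 1 2; do python3 -m crank '[[0.31,-0.23,0,0,0,0,0.85],[0.62,-0.46,0,0,0,0,0.85],[0.92,-0.69,0,0,0,0,0.85]]'; done | tail -1
python3 -m crank '[[0,0,0,0,0,0,0.85],[0,0,0,0,0,0,0.85],[0,0,0.25,0,0,0,0.85],[0,0,0.35,0,0,0,0.85],[0,0,0.35,0,0,0,0.85],[0,0,0.35,0,0,0,0.85]]' | grep -v rot
python3 -c "
from h import *
snap('scene','c8');snap('side','d8')
for f in('c8','d8'):
  P,p=cloud(f);Q=P.reshape(-1,3); b=(abs(Q[:,0]-465)<200)&(abs(Q[:,1]+20)<200)
  rect('board',Q[b&(Q[:,2]>7)&(Q[:,2]<16)]); rect('bridge',Q[(abs(Q[:,0]-455)<75)&(abs(Q[:,1]+108)<45)&(Q[:,2]>78)&(Q[:,2]<93)])
plan(467.5-97*.134,-12.3-97*.991,270,172.3)"
```

```text
grip_force: 91.3
grip_force: 91.3
time_s: 27.4
eef_pos: [455.4, -108.6, 292.5]
force: [-0.7, -0.1, -4.3]
grip_width: 0.272
grip_force: 91.1
board 4663 c [500.7 -32.9] size [374.2 328.8] ang 89.8 mean [506.4  26.8  12.4]
bridge 1127 c [ 455. -110.] size [ 52.8 130.2] ang 82.0 mean [ 469.9 -107.8   89.1]
board 1953 c [503.6 -70.8] size [423.1 304. ] ang 69.4 mean [489.2 -22.6  12.3]
bridge 1228 c [ 452.4 -112.2] size [ 54.2 125. ] ang 82.7 mean [ 452.4 -116.3   89.5]
t=27.5 pos [ 455.3 -108.8  293.1] yaw 172.4 | turn 0.003 shift 0.008 0.002 0.231 | F [ 0.2 -0.4 -4.5] w 0.27 gf 91.1
```

View pics/d8.png

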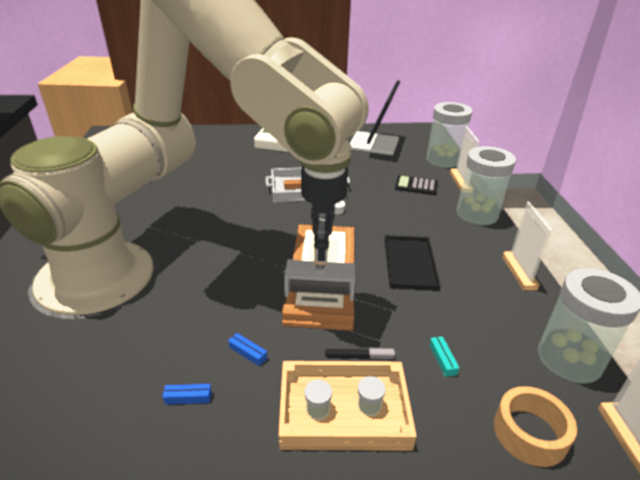

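The roller hangs square over the foot end of the sheet at (320,280), and the measured offset puts it at about board x = -99, y = 0. I lower it gently.

```bash
python3 -m crank '[[0,0.04,0.1,0,0,0,0.85],[0,0.04,0.19,0,0,0,0.85],[0,0.04,0.22,0,0,0,0.85],[0,0.04,0.24,0,0,0,0.85],[0,0.04,0.24,0,0,0,0.85]]' | grep -v rot
python3 -m crank '[[0,0,0.01,0,0,0,0.85],[0,0,0.02,0,0,0,0.85],[0,0,0.02,0,0,0,0.85]]' | grep -v rot
```

```text
time_s: 28.0
eef_pos: [455.6, -105.0, 269.0]
force: [-2.8, 1.1, 7.9]
grip_width: 0.266
grip_force: 92.6
time_s: 28.3
eef_pos: [455.6, -105.0, 267.4]
force: [-5.2, 0.6, 10.4]
grip_width: 0.274
grip_force: 92.9
```

```bash
for i in 1 2 3 4; do python3 -m crank '[[0,0.05,0,0,0,0,0.85],[0,0.1,0,0,0,0,0.85],[0,0.15,0,0,0,0,0.85],[0,0.2,0,0,0,0,0.85],[0,0.25,0,0,0,0,0.85],[0,0.3,0,0,0,0,0.85],[0,0.35,0,0,0,0,0.85],[0,0.4,0,0,0,0,0.85],[0,0.45,0,0,0,0,0.85],[0,0.525,0,0,0,0,0.85]]' | egrep 'pos|^force'; done
python3 -c "
from h import *
plan(467.5-96*.134,-12.3-96*.991,266,172.3)"
```

```text
eef_pos: [462.5, -52.9, 267.4]
force: [-5.9, 0.3, 10.4]
eef_pos: [469.4, -0.8, 267.4]
force: [-5.2, 0.2, 10.5]
eef_pos: [476.4, 51.3, 267.5]
force: [-5.5, -0.6, 9.8]
eef_pos: [483.3, 103.4, 267.5]
force: [-4.8, 0.4, 10.1]
t=32.3 pos [483.3 103.4 267.5] yaw 172.4 | turn 0.002 shift 0.001 -2.128 0.015 | F [-4.8  0.4 10.1] w 0.27 gf 93.3
```

Force stayed steady at about 15 N the whole way. Rolling back.

```bash
for i in 1 2 3 4; do python3 -m crank '[[0,-0.05,0,0,0,0,0.85],[0,-0.1,0,0,0,0,0.85],[0,-0.15,0,0,0,0,0.85],[0,-0.2,0,0,0,0,0.85],[0,-0.25,0,0,0,0,0.85],[0,-0.3,0,0,0,0,0.85],[0,-0.35,0,0,0,0,0.85],[0,-0.4,0,0,0,0,0.85],[0,-0.45,0,0,0,0,0.85],[0,-0.525,0,0,0,0,0.85]]' | egrep 'pos|^force'; done
python3 -m crank '[[0,0,0,0,0,0,0.85],[0,0,0,0,0,0,0.85],[0,0,0,0,0,0,0.85],[0,0,0,0,0,0,0.85]]' | egrep 'pos|^force'
python3 -m crank '[[0,0,-0.2,0,0,0,0.85],[0,0,-0.5,0,0,0,0.85],[0,0,-0.7,0,0,0,0.85],[0,0,-0.7,0,0,0,0.85],[0,0,-0.7,0,0,0,0.85]]' | egrep 'pos|^force'
python3 -c "
from h import *
plan(658,8,260,83)"
```

```text
eef_pos: [476.3, 51.3, 267.5]
force: [-6.1, 0.9, 10.2]
eef_pos: [469.4, -0.8, 267.4]
force: [-5.5, 1.2, 10.7]
eef_pos: [462.5, -52.9, 267.5]
force: [-4.7, 1.1, 10.4]
eef_pos: [455.5, -105.0, 267.5]
force: [-4.7, 1.1, 10.5]
eef_pos: [455.6, -105.1, 267.5]
force: [-4.5, 1.1, 9.6]
eef_pos: [455.3, -104.8, 335.5]
force: [-0.3, 0.4, -5.2]
t=37.2 pos [ 455.3 -104.8  335.5] yaw 172.4 | turn 1.987 shift 1.367 1.875 0.755 | F [-0.3  0.4 -5.2] w 0.27 gf 93.5
```

```bash
for i in 1 2 3; do python3 -m crank '[[0,0,0,0,0,0.166,0.85],[0,0,0,0,0,0.332,0.85],[0,0,0,0,0,0.498,0.85],[0,0,0,0,0,0.662,0.85]]'; done | tail -1
for i in 1 2; do python3 -m crank '[[0.228,0.313,0,0,0,0,0.85],[0.456,0.626,0,0,0,0,0.85],[0.684,0.938,0,0,0,0,0.85]]'; done | tail -1
python3 -m crank '[[0,0,0,0,0,0,0.85],[0,0,0,0,0,0,0.85],[0,0,0.3,0,0,0,0.85],[0,0,0.5,0,0,0,0.85],[0,0,0.5,0,0,0,0.85],[0,0,0.5,0,0,0,0.85]]' | grep -v rot
python3 -c "
from h import *
snap('scene','c9'); plan(658,8,259,83)"
```

```text
grip_force: 93.4
grip_force: 93.3
time_s: 39.6
eef_pos: [658.0, 7.6, 286.7]
force: [-0.0, 0.2, -2.9]
grip_width: 0.27
grip_force: 93.2
t=39.6 pos [658.3   7.7 287.6] yaw 83.0 | turn -0.000 shift 0.002 -0.003 0.286 | F [ 0.3  1.3 -5. ] w 0.27 gf 93.3
```

View pics/c9.png

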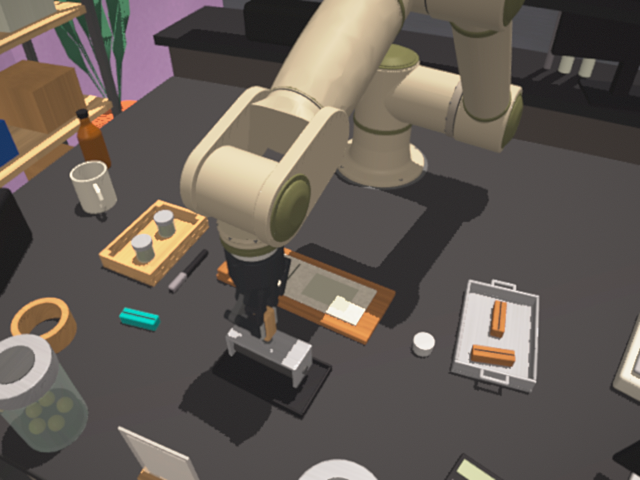

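The roller hangs above its tray at (270,355), while the jars and blocks are unmoved. I set it down and release.

```bash
python3 -m crank '[[0,0,0.15,0,0,0,0.85],[0,0,0.25,0,0,0,0.85],[0,0,0.28,0,0,0,0.85],[0,0,0.295,0,0,0,0.85],[0,0,0.295,0,0,0,0.85],[0,0,0.295,0,0,0,0.7],[0,0,0.295,0,0,0,0.5],[0,0,0.295,0,0,0,0.3],[0,0,0.295,0,0,0,0.3],[0,0,0.295,0,0,0,0.3]]' | egrep 'pos|^force|width'
python3 -m crank '[[0,0,-0.3,0,0,0,0.3],[0,0,-0.6,0,0,0,0.3],[0,0,-1,0,0,0,0.3],[0,0,-1,0,0,0,0.3]]'|egrep 'pos|^force'
for i in 1 2; do python3 -m crank '[[-0.3,-0.3,-0.3,0,0,0,0.3],[-0.6,-0.6,-0.3,0,0,0,0.3],[-0.6,-0.6,-0.3,0,0,0,0.3],[-0.6,-0.6,-0.3,0,0,0,0.3]]';done|egrep 'pos|^force'
python3 -c "
from h import *
for f,n in(('c10','scene'),('d10','side')):
  snap(n,f); P,p=cloud(f);Q=P.reshape(-1,3); b=(abs(Q[:,0]-658)<90)&(abs(Q[:,1]-8)<110)
  for k,a,c in(('grip',100,140),('bridge',45,66),('tray',10,19)): rect(k,Q[b&(Q[:,2]>a)&(Q[:,2]<c)])
"
```

```text
eef_pos: [658.3, 8.1, 256.9]
force: [0.5, -0.1, 0.6]
grip_width: 0.702
eef_pos: [658.6, 8.2, 363.1]
force: [-0.5, 0.2, 0.2]
eef_pos: [591.2, -44.5, 387.0]
force: [0.4, 0.1, -0.5]
eef_pos: [525.1, -96.3, 417.0]
force: [1.2, -0.2, -0.0]
grip 421 c [661.9   9.4] size [24.5 24. ] ang 85.8 mean [665.6  11.8 121. ]
bridge 2046 c [659.9   9.5] size [126.6  52.5] ang 83.4 mean [664.3  15.3  56.2]
tray 723 c [660.   10.7] size [171.8 102. ] ang 83.4 mean [683.6  29.1  13.6]
grip 228 c [657.9   6.6] size [26.8 24.4] ang 85.2 mean [656.3   1.4 119.2]
bridge 791 c [657.2   6.4] size [127.   49.9] ang 82.9 mean [652.6 -11.4  55.4]
tray 443 c [657.5   9.2] size [172.7  99.6] ang 83.2 mean [653.1 -18.5  13.3]
```

View pics/d10.png

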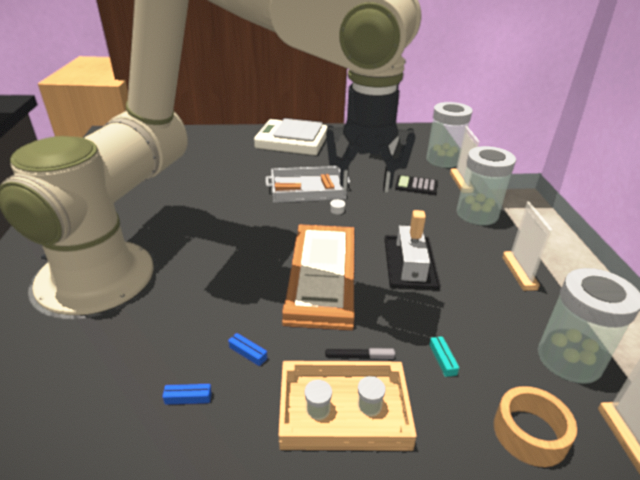

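The roller stands in its tray at (413,255). The jars are in the crate at (319,398) and (371,393), and the blocks are in the pan at (288,185) and (328,181). The tin at (337,207) and the marker at (361,352) haven't moved. Everything is at rest, so I'm handing in.

```bash
python3 -c "
from rig import ticket
print(ticket.finish_job())"
```

```text
the job is handed in; nothing more can be done
None
```

I handed the job in after about 42 s of robot time, with no verdict returned: both jars are in the crate, both blocks in the steel tray, the sheet was rolled out and back at about 15 N, the roller is back in its tray, and the tin and marker were left alone.

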